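# Tip a dental cast out of its mould into the padded bin

## Robot

A 7-joint arm with a two-finger parallel gripper is mounted at the origin on the work surface. World frame = base frame: x ahead of the robot, y to its left, z up, the work surface at z = 0. Lengths are in m, angles in rad, forces in N, time in s.
With the tool pointing down it reaches from about 0.4 to 0.85 m from the base axis. Payload 10.4 kg.
Tool frame: the origin (TCP) lies midway between the tips of the shut fingers; the grasp point (between the pads) lies 19 mm behind it (r.grasp_offset is the distance from the TCP to the grasp point, in m); x points along the fingers, y is the direction in which the jaws open and shut, and the axes are right-handed (so a half turn about x gives the same grasp; the last joint's range is limited). The gripper opens to 87 mm and grips with 3 to 60 N. Pads are 19 mm wide; open, the fingers measure 117 mm over their backs; the gripper's body (75 mm by 190 mm) begins 51 mm behind the grasp point.
Start: joints at [1.275, 0.332, -0.065, 1.46, 0.022, 1.35, -0.088], TCP at [0.168, -0.602, 0.223] pointing down, gripper open.
Joint ranges: [-2.6, 2.6], [-0.5, 2.12], [-1.47, 1.34], [0.16, 2.42], [-1.27, 4.41], [0.06, 2.06], [-2.6, 2.6]. Speed limits (rad/s): [2.22, 2.22, 2.79, 2.79, 3.14, 3.14, 3.14].

## Interface

Orientations are given as a unit quaternion [x, y, z, w].
In Python, from bench import r, vision, close_job gives the robot as it stands. The module is installed in compiled form; this text tells all that it offers.
- The arm moves only by the shell command python3 -m pendant 'ROWS' [OPENING] [FORCE]. ROWS is text: rows parted by semicolons, each of 6 numbers parted by spaces: the shift along the tool's x, y, z in units of 0.25 m (1.0 is 0.25 m), then the turn, a rotation vector about the tool's x, y, z in units of 1.5 rad (1.0 is 1.5 rad). A call has 1 to 8 rows; each row is the pose to reach, as a shift and turn from the pose commanded when the call began, along the tool's axes at that moment; what a row does not reach only later rows make up. A row lasts 1/10 s, in which the tool goes at most 50 mm and 8.59 degrees, less where a joint would pass 70% of its speed; a pose out of reach is approached as far as the arm can. A call with a number of a shift or a turn outside -1 to 1 is refused whole. A call with a gripper value outside its range is refused whole. OPENING is the gripper command: -1 is shut, 1 is fully open, values between are in proportion, set as the call begins (- or left out, the last holds). The fingers move at their own pace and stop on an object; FORCE is the grip in N (left out, the last holds). Time passes only in rows, so rows that repeat a pose let the fingers close. It gives the time, the measured TCP pose, the force and the opening at its end, in the units of the state.
- r.read_state(): the state, without advancing time (a new reading comes with each control period).
- vision.camera(name): name is "scene" or "top" or "wrist"; returns (picture, depth): 400x640x3 uint8, blue, green, red; 400x640 float32, m along the optical axis (not along the pixel's ray), 0 where there is no reading.
- vision.get_calibration(name): a dict with "camera_matrix" (3x3 intrinsics, pixels), "rvec" (rotation vector, rad) and "tvec" (3), from world to camera coordinates, as OpenCV has them. Camera axes: x right, y down, z forward; pixel columns grow to the right and rows downward; lengths in m; the calibration is good to about 2 mm. A picture is of the moment at which its call begins: read the wrist's pose just before it. get_calibration takes no time and is no camera call; for the wrist camera it gives the pose at the moment of the call.
- close_job(): hands the job in, once; it reports no verdict.
The state is a dict: "time": time; "joint_positions": joint angles; "joint_vel": joint speeds; "joint_torque": joint torques, N m; "ee_pos": TCP position; "eef_rot": TCP orientation; "ft_force": force on the tool from outside, world axes, zero at the start; "torque": the same for the moment, N m; "width": finger opening in m.
Only numpy, scipy, OpenCV 4.12 (cv2) and the standard library are available. Lean on these libraries where they do the work, as an engineer would, in place of code of your own. Each camera call takes 0.05 s, during which the arm holds its last target. There are 200 camera calls.

## Task

At the tip-out station, give the cam latch a quarter turn anticlockwise to release the clear lid of the padded bin and swing the lid up until it stands upright. Then, with the black-balled lever, tip the blue mould until the lever lines up with the red marker arm (not well past it), hold it there for a second so that the dental cast slides into the bin, and bring the mould back fully level. Do not touch the cast, do not shift the red marker, and leave the bowl, jar and spatula where they are.

Things in the scene. Friction and masses are not known exactly. Their poses are not given: they have to be found in the camera images.
- station: Fixed tip-out station, turned up to 15 deg. Origin on the bench (z 0) below the mould's tipping axis, mid-width; all offsets here are in its frame, mm. +x: away from the robot (lever and marker side; latch on the -x side); +y: from bin to the mould's closed end. Grey base plate x -165..125, y -220..150, 12 thick. Two uprights x +-76, y 0, to z 130. White scale disc, radius 75, at x 99 on the axis (z 115).
- bin_floor (a point): Middle of the padded floor of the white bin (blue pad), 20 mm above the bench at (0, -107) mm in the station frame. Inside: x -90 to +90, y -190 to -25 mm, wall tops at z 68 mm.
- latch (a joint): Quarter-turn cam latch on a vertical axis at (-135, -130) mm. 0 = latched (steel tongue points to +x, over the lid's edge), 1.57 = released, at a stop (tongue to +y). Positive is anticlockwise from above. Starts at 0 to 0.2. Friction 0.06 N m; stays where left. The lid is freed at about 1.2.
- latch_grip (a point): On the latch's axis, 112 mm above the bench, in its black upright fin: 52 mm long, 12 mm thick, z 94 to 126 mm. The fin lies along this frame's x (the station's x when latched) and turns with the latch. Below the fin: black collar, radius 20 mm, z 84 to 94; tongue z 78 to 84 mm.
- lid (a joint): Lid angle: 0 = shut (latched it starts within 0.06 of it), 1.57 = upright, 1.75 = stop. Hinge along the station's x at y -195, z 70 mm; the free edge rises and swings to -y. Once unlatched a weak strut lifts it by itself to about 0.5 to 0.9, where it stops; from there a push of 1 to 2 N on its underside or free edge towards -y swings it up. Friction keeps it where it is left.
- lid_edge (a point): Middle of the free edge of the lid: a clear plate 186 mm (along x) x 145 mm x 5 mm with a yellow strip along this edge; the point lies 147 mm from the hinge axis. Shut it is at y = -48, z = 73 mm.
- mould (a joint): Tipping angle: 0 = level, at a stop; positive tips the open end (lip) down to the bin at -y and swings the lever to -y; stop at 1.35. Axis along the station's x at y 0, z 115 mm. Friction-held (0.4 N m): stays where it is left; pushing the lever at its ball takes up to about 6 N.
- lever_ball (a point): Centre of the black ball (radius 15 mm) on the mould's lever, at x 85 mm; 135 mm from the tipping axis along the mould's own z, so right above the axis (z 250 mm) when level. Below it a flat bar 8 mm (x) by 12 mm (y). Frame turns with the mould. The space beside it in y is free.
- mould_lip (a point): Middle of the lip of the blue mould, on its floor, 35 mm from the axis on the bin side. Mould: open-ended tray 116 mm wide (x), y -35 to +127 when level, floor top at z 115, side and end walls to z 149 mm, no wall at the lip. Frame turns with the mould.
- marker (a joint): Angle of the red marker arm, about the same axis and in the same sense as the mould: tip the mould to this value. Between 0.65 and 0.95. Friction-held, easily shifted if bumped.
- marker_tip (a point): Outer end of the red marker arm (8 mm wide, 108 mm long, in the plane x = 111 mm, outside the lever, just outside the white disc), 108 mm from the tipping axis. Its frame turns with the arm: z along the arm.
- cast_center (a point): Centre (12 mm above its underside) of the dental cast: cream base 66 x 56 x 14 mm with a pink arch and white teeth, 31 mm high, about 90 g. It starts lying in the mould, about 75 mm from the axis towards the closed end; it starts to slide when the mould is tipped past about 13 to 21 degrees.
- bowl_center (a point): Bystander: green bowl, rim radius 55 mm, 60 mm high; point at its centre half-way up.
- jar_center (a point): Bystander: jar with lid, radius 35 mm, 90 mm high; point at its centre half-way up.
- spatula: Bystander: spatula 190 mm long lying on the bench to the left of the station; origin on the bench under its middle.
There are look-alikes about, which are no part of the job. There is more than one size of the part that bears cast_center; the job needs the largest.

How it is judged:
By the outcome, as a careful person would: the job done as asked, in the order asked, and still so for the second after the job is handed in, with the robot touching nothing.
It also fails if it takes over 66 s, if anything falls off the work surface, if the arm or the gripper's body presses on something with over 40 N, if the wrist force passes 120 N, or if a joint passes its speed limit or range.

## Working session

There is one attempt and no reset: what is moved stays moved. The work goes in short steps, Python scripts to look and compute and a shell command to move; the robot and the scene stay as the last step left them, time stands still between calls to the robot, and variables do not carry over. Pictures are saved under pics/ and viewed, about 8 in all and at most 12, crops included, and the job is handed in when it is done.

```bash
mkdir -p pics; python3 - <<'E'
from bench import r,vision
import cv2,numpy as np
for n in("scene","top"):
    p,d=vision.camera(n); cv2.imwrite(f"pics/{n}0.png",p); np.save(f"pics/{n}0.npy",d)
    c=vision.get_calibration(n); print(n,c["camera_matrix"].tolist(),(-cv2.Rodrigues(np.array(c["rvec"],float))[0].T@np.array(c["tvec"]).ravel()))
s=r.read_state(); print(s,r.grasp_offset)
E
```

```text
scene [[398.02358798397603, 0.0, 318.0791676147086], [0.0, 398.02358798397603, 207.42135268244152], [0.0, 0.0, 1.0]] [1.59061491 0.40407737 1.03476639]
top [[361.9236924334252, 0.0, 322.2125854808757], [0.0, 361.9236924334252, 200.44695396259513], [0.0, 0.0, 1.0]] [ 0.40696857 -0.01561986  1.17985621]
{'time': 0.1, 'joint_positions': array([ 1.27539216,  0.33283187, -0.06470083,  1.46086822,  0.02161051,
        1.34990528, -0.08850075]), 'joint_vel': array([-7.06510735e-04, -3.07054212e-04, -7.44869546e-04, -6.52224982e-04,
        8.22659980e-04, -1.85842751e-03, -4.87672142e-05]), 'joint_torque': array([ 1.56773731e-03, -6.24542642e+01,  2.46724760e-02, -3.90721393e+01,
       -6.13035215e-02,  3.64562776e-02,  1.04225835e-04]), 'ee_pos': array([ 0.168293  , -0.60154705,  0.22181383]), 'eef_rot': array([-0.7004501 , -0.09661691,  0.70062536, -0.09570238]), 'ft_force': array([0.3720025 , 0.44793583, 0.14614291]), 'torque': array([ 0.03448417,  0.01725719, -0.02692107]), 'width': 0.08695839244489116} 0.0187
```

View pics/scene0.png

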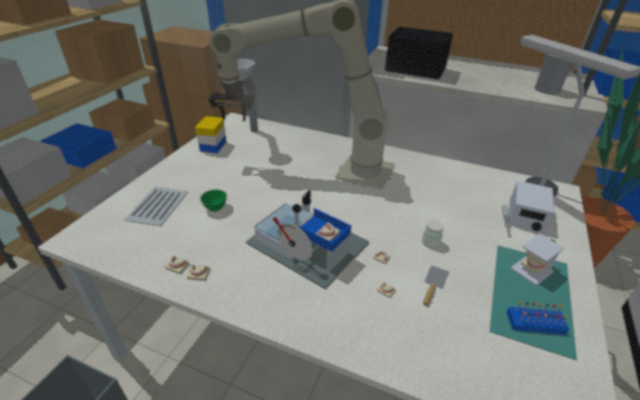

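View pics/top0.png

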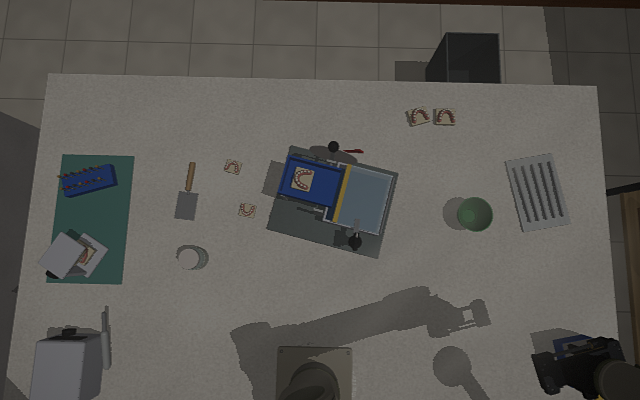

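```bash
cat > h.py <<'E'
import cv2,numpy as np
from scipy.spatial.transform import Rotation as R
from bench import r,vision
def cal(n):
    c=vision.get_calibration(n);return np.array(c["camera_matrix"]),cv2.Rodrigues(np.array(c["rvec"],float))[0],np.array(c["tvec"],float).ravel()
def cloud(n,d):
    K,Rm,t=cal(n);v,u=np.mgrid[:400,:640]
    P=np.stack([(u-K[0,2])/K[0,0]*d,(v-K[1,2])/K[1,1]*d,d],-1)
    return (P-t)@Rm
def onplane(n,uv,z):
    K,Rm,t=cal(n);uv=np.atleast_2d(uv).astype(float)
    q=np.c_[(uv-K[[0,1],[2,2]])/K[0,0],np.ones(len(uv))]@Rm;c=-Rm.T@t
    return c+q*((z-c[2])/q[:,2])[:,None]
E
python3 - <<'E'
from h import *
d=np.load("pics/top0.npy");p=cv2.imread("pics/top0.png");W=cloud("top",d)
print("bench z",np.median(W[300:320,150:220,2]),W[300:320,150:220,2].std())
m=np.zeros((400,640),bool);m[135:265,255:405]=1
k=m&(W[...,2]>.007)&(d>0)
k=cv2.morphologyEx(k.astype(np.uint8),cv2.MORPH_OPEN,np.ones((3,3)))>0
print(cv2.minAreaRect(W[k][:,:2].astype(np.float32)),k.sum())
hsv=cv2.cvtColor(p,cv2.COLOR_BGR2HSV)
y=m&(hsv[...,0]>15)&(hsv[...,0]<35)&(hsv[...,1]>120)
vv,uu=np.nonzero(y);rc=cv2.minAreaRect(np.c_[uu,vv].astype(np.float32));b=cv2.boxPoints(rc)
print("yellow",rc,onplane("top",b,.076).round(4).tolist(),len(uu))
bl=m&(p.max(2)<40)
n,l,s,c=cv2.connectedComponentsWithStats(bl.astype(np.uint8))
for i in range(1,n):
    if s[i,4]>15:print(s[i],c[i],W[l==i].mean(0),onplane("top",c[i],.25),onplane("top",c[i],.12))
cr=cv2.resize(p[130:270,250:410],None,fx=5,fy=5,interpolation=cv2.INTER_CUBIC)[:600]
cv2.imwrite("pics/topc.png",cv2.convertScaleAbs(cr[:600],alpha=1.5))
q=cv2.imread("pics/scene0.png")[180:290,240:375]
cv2.imwrite("pics/scc.png",cv2.resize(q,None,fx=5,fy=5,interpolation=cv2.INTER_CUBIC))
E
```

```text
bench z 0.0002987664947721441 0.08893324561392763
((0.5733424425125122, -0.04986348748207092), (0.37137889862060547, 0.2898073196411133), 76.38690185546875) 10343
yellow ((341.6230773925781, 192.53237915039062), (4.020994186401367, 59.44963073730469), 14.743562698364258) [[0.5011, -0.0456, 0.076], [0.6823, -0.0891, 0.076], [0.6794, -0.1013, 0.076], [0.4983, -0.0576, 0.076]] 242
[328 141  11  12  95] [332.82105263 146.38947368] [ 0.681416   -0.03840939  0.25795128] [[ 0.68383077 -0.03862986  0.25      ]] [[ 0.72253793 -0.0418468   0.12      ]]
[348 233  14  18 154] [354.42207792 241.72727273] [ 0.43816719 -0.11141713  0.1116164 ] [[ 0.43406459 -0.0990016   0.25      ]] [[ 0.43785279 -0.11065891  0.12      ]]
```

View pics/topc.png

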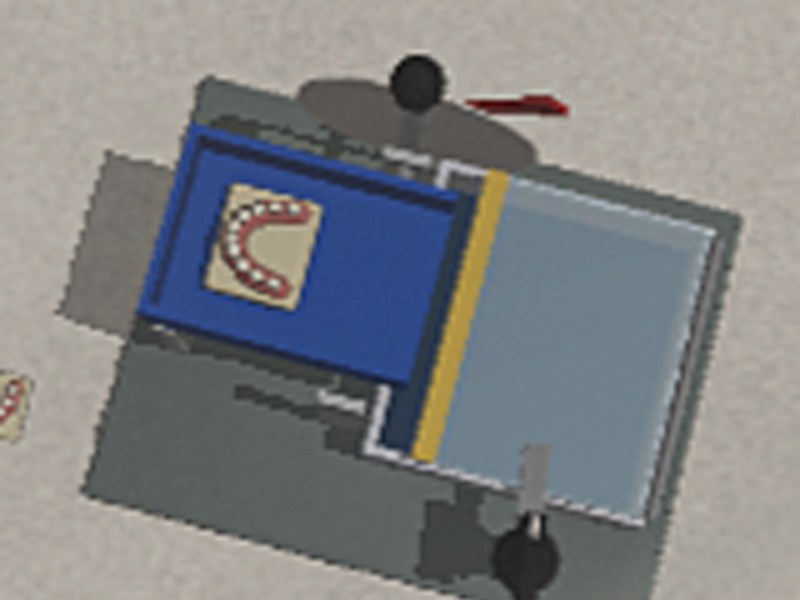

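View pics/scc.png

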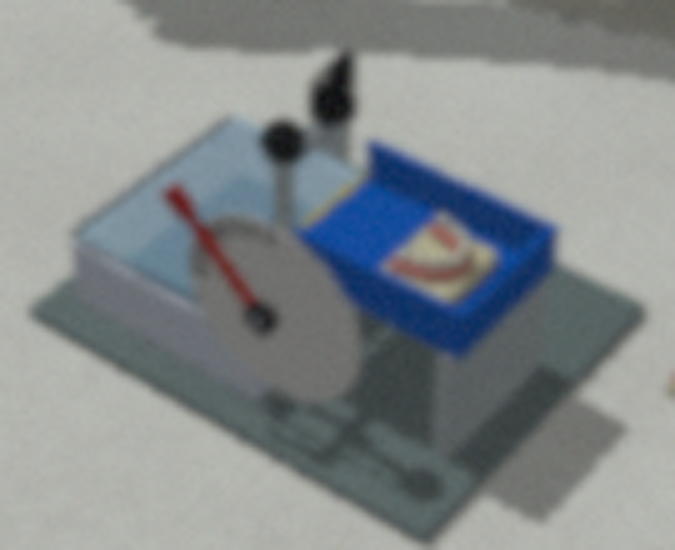

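```bash
cat >> h.py <<'E'
YAW=-13.58*np.pi/180; O=np.array([.6009,-.0206,0])
RS=R.from_euler('z',YAW).as_matrix()
def toS(P): return (np.asarray(P)-O)@RS
def toW(S): return np.asarray(S)@RS.T+O
def onX(n,uv,x):  # ray onto station plane x
    K,Rm,t=cal(n);uv=np.atleast_2d(uv).astype(float)
    q=np.c_[(uv-K[[0,1],[2,2]])/K[0,0],np.ones(len(uv))]@Rm;c=-Rm.T@t
    q=q@RS;c=toS(c);return c+q*((x-c[0])/q[:,0])[:,None]
def marker(n,p,box):
    hsv=cv2.cvtColor(p,cv2.COLOR_BGR2HSV);m=((hsv[...,0]<8)|(hsv[...,0]>172))&(hsv[...,1]>130)
    k=np.zeros_like(m);k[box[0]:box[1],box[2]:box[3]]=1;v,u=np.nonzero(m&k)
    S=onX(n,np.c_[u,v],.111);a=S[:,1:]-[0,.115];rad=np.hypot(*a.T);th=np.arctan2(-a[:,0],a[:,1])
    return rad,th
def rows(dp,rv=(0,0,0),s=None):
    """world shift (m), world rotvec -> pendant units in current tool axes"""
    s=s or r.read_state();Q=R.from_quat(s["eef_rot"]).inv()
    return (Q.apply(dp)/.25).round(3).tolist(),(Q.apply(rv)/1.5).round(3).tolist()
E
python3 - <<'E'
from h import *
for n,b in(("scene",(215,275,265,312)),("top",(140,160,340,370))):
    rad,th=marker(n,cv2.imread(f"pics/{n}0.png"),b)
    for lo,hi in((.02,.06),(.06,.09),(.09,.13),(0.02,.13)):
        k=(rad>lo)&(rad<hi);print(n,lo,k.sum(),np.median(th[k]) if k.any() else 0,rad.max())
s=r.read_state();print(R.from_quat(s["eef_rot"]).as_matrix().round(3))
d=np.load("pics/top0.npy");W=toS(cloud("top",d))
L=W[(abs(W[...,0]+.135)<.05)&(abs(W[...,1]+.13)<.05)]
T=L[L[:,2]>.116];print(len(T),T[:,:2].min(0),T[:,:2].max(0),T.mean(0)); 
if len(T)>4: print(cv2.minAreaRect((T[:,:2]*1000).astype(np.float32)))
T=L[(L[:,2]>.07)&(L[:,2]<.09)];print(cv2.minAreaRect((T[:,:2]*1000).astype(np.float32)))
E
```

```text
scene 0.02 8 0.7375204570364617 0.10096305281376827
scene 0.06 6 0.7652854233664961 0.10096305281376827
scene 0.09 6 0.7826551892590207 0.10096305281376827
scene 0.02 20 0.756013456079978 0.10096305281376827
top 0.02 8 0.7168944575374091 0.10974135870048288
top 0.06 13 0.7117174477786974 0.10974135870048288
top 0.09 15 0.7295568959541976 0.10974135870048288
top 0.02 36 0.723501189729512 0.10974135870048288
[[-0.     0.269 -0.963]
 [ 0.001 -0.963 -0.269]
 [-1.    -0.001  0.   ]]
77 [-0.16082687 -0.13745163] [-0.11041113 -0.12064494] [-0.13630546 -0.12896274  0.12617622]
((-135.71047973632812, -129.2223663330078), (50.044002532958984, 12.020748138427734), 8.322419166564941)
((-119.29206848144531, -129.94183349609375), (99.07186126708984, 68.3825912475586), 89.96835327148438)
```

```bash
python3 - <<'E'
from h import *
s=r.read_state();t=toW([-.1355,-.1295,.16]);print(t)
d=t-s["ee_pos"];print(d,rows(d,(0,0,-20.9*np.pi/180)),rows(d/2))
E
```

```text
[ 0.43878121 -0.11466379  0.16      ]
[ 0.27048821  0.48688326 -0.06181383] ([0.249, -1.584, -1.567], [0.243, 0.0, -0.0]) ([0.125, -0.792, -0.783], [0.0, 0.0, 0.0])
```

```bash
python3 -m pendant '0 -.1 -.1 0 0 0;0 -.22 -.22 0 0 0;0 -.35 -.35 .1 0 0;0 -.48 -.47 .2 0 0;0 -.6 -.59 .243 0 0;0 -.72 -.7 .243 0 0;0 -.79 -.78 .243 0 0;0 -.79 -.78 .243 0 0' -0.1 20
python3 - <<'E'
from h import *
s=r.read_state();t=toW([-.1355,-.1295,.16]);d=t-s["ee_pos"];Q=R.from_quat(s["eef_rot"]).as_matrix();y=Q[:,1];print(s["time"],rows(d),np.degrees(np.arctan2(y[1],y[0])),Q[:,0])
E
```

```text
time: 0.9
ee_pos: [0.3053, -0.356, 0.2227]
eef_rot: [0.707, -0.03, -0.706, -0.03]
ft_force: [-0.1, -1.2, -0.1]
width: 0.0402
0.9 ([0.251, -1.007, -0.449], [0.0, 0.0, 0.0]) -94.92597723618397 [ 4.78413141e-04  2.21792108e-04 -9.99999861e-01]
```

```bash
python3 -m pendant '0 -.12 -.06 0 0 0;0 -.28 -.14 0 0 0;0 -.45 -.22 0 0 0;0 -.62 -.3 0 0 0;0 -.79 -.37 0 0 0;0 -.92 -.43 0 0 0;.1 -1 -.449 0 0 0;.2 -1 -.449 0 0 0'
python3 - <<'E'
from h import *
s=r.read_state();p,d=vision.camera("wrist");cv2.imwrite("pics/w1.png",p);W=toS(cloud("wrist",d))
L=W[(d>0)&(abs(W[...,0]+.135)<.05)&(abs(W[...,1]+.13)<.05)]
T=L[(L[:,2]>.118)&(L[:,2]<.135)];print(len(T))
if len(T)>4: print(cv2.minAreaRect((T[:,:2]*1000).astype(np.float32)),T.mean(0))
t=toW([-.1355,-.1295,.1]);d=t-s["ee_pos"];Q=R.from_quat(s["eef_rot"]).as_matrix();y=Q[:,1];print(s["time"],s["ee_pos"],rows(d),np.degrees(np.arctan2(y[1],y[0])),Q[:,0])
E
```

```text
time: 1.7
ee_pos: [0.4391, -0.1182, 0.1723]
eef_rot: [0.707, -0.031, -0.706, -0.031]
ft_force: [-0.5, -0.7, -0.9]
width: 0.0392
923
((-137.5821990966797, -130.68533325195312), (51.410186767578125, 11.737963676452637), 7.765605926513672) [-0.13662969 -0.1303667   0.12196876]
1.7 [ 0.43905789 -0.11821182  0.17234449] ([0.289, -0.014, 0.001], [0.0, 0.0, 0.0]) -95.02923528056317 [ 1.86010843e-03  5.13010736e-05 -9.99998269e-01]
```

View pics/w1.png

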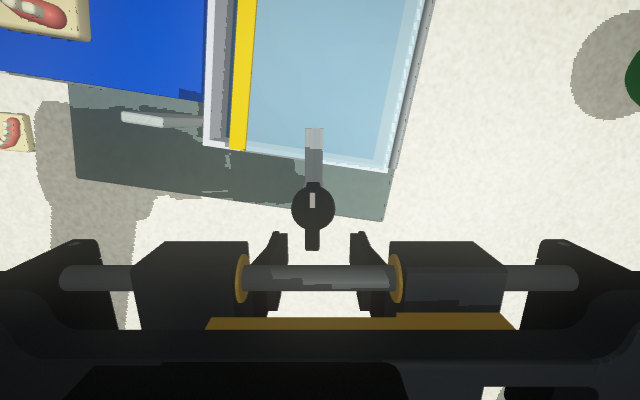

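```bash
python3 -m pendant '.1 -.01 0 0 0 0;.2 -.01 0 0 0 0;.27 -.01 0 0 0 0;.285 -.01 0 0 0 0;.285 -.01 0 0 0 0' && python3 -m pendant '0 0 0 0 0 0;0 0 0 0 0 0;0 0 0 0 0 0;0 0 0 0 0 0' -1 20
python3 - <<'E'
from h import *
s=r.read_state();print(toS(s["ee_pos"]),s["joint_positions"].round(2),rows([0,0,0],[0,0,1.43]))
E
```

```text
time: 2.25
ee_pos: [0.4377, -0.1187, 0.1014]
eef_rot: [-0.706, 0.033, 0.707, 0.033]
ft_force: [-0.4, -0.5, -0.1]
width: 0.0396
time: 2.65
ee_pos: [0.4387, -0.1152, 0.102]
eef_rot: [0.707, -0.031, -0.706, -0.033]
ft_force: [-0.8, 22.4, 6.7]
width: 0.0152
[-0.13549032 -0.13001349  0.1020271 ] [ 0.7   0.11 -0.56  2.02  0.06  1.04 -1.55] ([0.0, 0.0, 0.0], [-0.953, -0.003, -0.001])
```

```bash
python3 -m pendant '0 -.014 0 -.05 0 0;0 -.014 0 -.15 0 0;0 -.014 0 -.24 0 0;0 -.014 0 -.3 0 0;0 -.014 0 -.3 0 0'
python3 - <<'E'
from h import *
s=r.read_state();print(toS(s["ee_pos"]),s["joint_positions"].round(2),s["torque"])
E
```

```text
time: 3.15
ee_pos: [0.4389, -0.1136, 0.102]
eef_rot: [0.696, 0.127, -0.695, 0.127]
ft_force: [0.0, 6.2, 6.0]
width: 0.0121
[-0.1356367  -0.12846032  0.10200659] [ 0.72  0.11 -0.59  2.02  0.07  1.04 -1.11] [ 1.34383539 -0.05705683  0.14930093]
```

```bash
python3 -m pendant '0 .004 0 -.08 0 0;0 .004 0 -.17 0 0;0 .004 0 -.26 0 0;0 .004 0 -.35 0 0;0 .004 0 -.44 0 0;0 .004 0 -.53 0 0;0 .004 0 -.61 0 0;0 .004 0 -.655 0 0' && python3 -m pendant '0 0 0 0 0 0;0 0 0 0 0 0'
python3 - <<'E'
from h import *
s=r.read_state();Q=R.from_quat(s["eef_rot"]).as_matrix();y=Q.T[1]@RS;print(toS(s["ee_pos"]),s["joint_positions"].round(2),s["torque"],"toolY in station",np.degrees(np.arctan2(y[1],y[0])))
E
```

```text
time: 3.95
ee_pos: [0.4397, -0.1143, 0.102]
eef_rot: [0.554, 0.44, -0.553, 0.44]
ft_force: [1.6, 5.6, 2.8]
width: 0.0116
time: 4.15
ee_pos: [0.4397, -0.1143, 0.102]
eef_rot: [0.555, 0.439, -0.554, 0.439]
ft_force: [1.9, 6.7, 4.0]
width: 0.0117
[-0.13469669 -0.12895826  0.10201421] [ 0.79  0.12 -0.66  2.01  0.08  1.04 -0.14] [ 1.43088161 -0.51212174 -0.03834925] toolY in station 0.2871296280100696
```

```bash
python3 -m pendant '0 0 0 0 0 0;0 0 0 0 0 0;0 0 0 0 0 0;-.06 0 0 0 0 0;-.2 0 0 0 0 0;-.4 0 0 0 0 0;-.6 0 0 0 0 0;-.6 0 0 0 0 0' -.35
python3 - <<'E'
from h import *
s=r.read_state();print(toS(s["ee_pos"]))
p,d=vision.camera("wrist");cv2.imwrite("pics/w2.png",p)
for n in("scene","top"):
    q,dd=vision.camera(n);cv2.imwrite(f"pics/{n}2.png",q);np.save(f"pics/{n}2.npy",dd)
    hsv=cv2.cvtColor(q,cv2.COLOR_BGR2HSV)
    y=(hsv[...,0]>15)&(hsv[...,0]<35)&(hsv[...,1]>120)
    S=toS(cloud(n,dd));k=y&(abs(S[...,0])<.1)&(S[...,1]<-.03)&(S[...,1]>-.3)&(S[...,2]>.05)
    print(n,k.sum(),np.median(S[k],0),np.percentile(S[k],[5,95],axis=0).tolist())
q=cv2.imread("pics/scene2.png")[150:290,220:390];cv2.imwrite("pics/scc2.png",cv2.resize(q,None,fx=4,fy=4,interpolation=cv2.INTER_CUBIC))
E
```

```text
time: 4.95
ee_pos: [0.4412, -0.1161, 0.2576]
eef_rot: [0.556, 0.436, -0.553, 0.442]
ft_force: [1.5, 0.2, -0.7]
width: 0.028
[-0.13277928 -0.13036185  0.25758263]
scene 14 [-0.0691092  -0.08485164  0.16604559] [[-0.08886589092347678, -0.09960510963169328, 0.15201367310900965], [0.02832314329478396, -0.07998844629785612, 0.16938554414045445]]
top 262 [-0.00209742 -0.08738987  0.16607526] [[-0.08401058652327661, -0.09278922685126831, 0.1616958230620702], [0.08255684631166489, -0.08215768362340276, 0.17029331290939498]]
```

View pics/scc2.png

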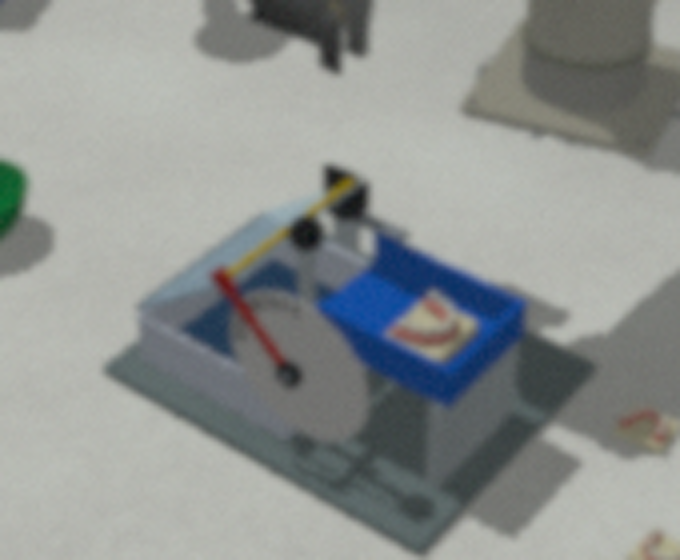

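```bash
python3 - <<'E'
from h import *
s=r.read_state()
for t in([-.04,-.045,.25],[-.04,-.045,.158],[-.04,-.185,.158]): print(rows(toW(t)-s["ee_pos"]))
E
```

```text
([0.003, 0.385, -0.34], [0.0, 0.0, 0.0])
([0.371, 0.385, -0.34], [0.0, 0.0, 0.0])
([0.371, 0.382, 0.219], [0.0, 0.0, 0.0])
```

```bash
python3 -m pendant '0 .1 -.1 0 0 0;0 .24 -.22 0 0 0;0 .36 -.32 0 0 0;0 .385 -.34 0 0 0;.15 .385 -.34 0 0 0;.3 .385 -.34 0 0 0;.36 .385 -.34 0 0 0;.36 .385 -.34 0 0 0' -1
python3 - <<'E'
from h import *
s=r.read_state();print(toS(s["ee_pos"]),[rows(toW(t)-s["ee_pos"])[0] for t in([-.04,-.045,.158],[-.04,-.185,.158])])
E
```

```text
time: 5.9
ee_pos: [0.5497, -0.0549, 0.1588]
eef_rot: [-0.553, -0.441, 0.555, -0.438]
ft_force: [-0.3, -0.2, 0.6]
width: 0.0005
[-0.04172021 -0.04540266  0.15879984] [[0.003, 0.007, -0.002], [0.003, 0.003, 0.558]]
```

Slow push in −y (tool +z), watching the force.

```bash
python3 -m pendant '0 0 .05 0 0 0;0 0 .1 0 0 0;0 0 .15 0 0 0;0 0 .2 0 0 0;0 0 .25 0 0 0;0 0 .3 0 0 0;0 0 .35 0 0 0;0 0 .4 0 0 0'; python3 -m pendant '0 0 .03 0 0 0;0 0 .06 0 0 0;0 0 .09 0 0 0;0 0 .12 0 0 0;0 0 .14 0 0 0;0 0 .155 0 0 0;0 0 .16 0 0 0;0 0 .16 0 0 0'
cat >> h.py <<'E'
def lid():
    q,dd=vision.camera("top");hsv=cv2.cvtColor(q,cv2.COLOR_BGR2HSV)
    y=(hsv[...,0]>15)&(hsv[...,0]<35)&(hsv[...,1]>120)
    S=toS(cloud("top",dd));k=y&(abs(S[...,0])<.1)&(S[...,1]<-.03)&(S[...,1]>-.3)&(S[...,2]>.05)
    m=np.median(S[k],0);v,u=np.nonzero(k);a=np.arctan2(m[2]-.07,m[1]+.195)
    print("lid",k.sum(),m,a);return q
E
python3 - <<'E'
from h import *
s=r.read_state();print(toS(s["ee_pos"]));q=lid();cv2.imwrite("pics/top3.png",q)
E
```

```text
time: 6.7
ee_pos: [0.5285, -0.1532, 0.1612]
eef_rot: [-0.554, -0.439, 0.554, -0.439]
ft_force: [-0.7, 0.5, -0.2]
width: 0.0004
time: 7.5
ee_pos: [0.5197, -0.191, 0.1613]
eef_rot: [-0.554, -0.439, 0.554, -0.439]
ft_force: [0.0, 1.3, 0.2]
width: 0.0008
[-0.03890833 -0.18471601  0.16126339]
lid 1 [-0.07335852 -0.1524884   0.24792002] 1.336257127614894
```

```bash
python3 -m pendant '0 0 -.1 0 0 0;0 0 -.25 0 0 0;0 0 -.42 0 0 0;-.15 0 -.5 0 0 0;-.35 0 -.5 0 0 0;-.5 0 -.5 0 0 0;-.5 0 -.5 0 0 0'
python3 - <<'E'
from h import *
s=r.read_state();print(toS(s["ee_pos"]));q=lid()
p,d=vision.camera("scene");cv2.imwrite("pics/scene3.png",p)
S=toS(cloud("scene",d));c=cv2.resize(p[150:290,220:390],None,fx=4,fy=4,interpolation=cv2.INTER_CUBIC);cv2.imwrite("pics/scc3.png",c)
hsv=cv2.cvtColor(p,cv2.COLOR_BGR2HSV)
k=(hsv[...,0]>15)&(hsv[...,0]<35)&(hsv[...,1]>100)&(abs(S[...,0])<.1)&(S[...,1]<-.03)&(S[...,1]>-.3)&(S[...,2]>.05);print(k.sum(),np.median(S[k],0))
E
```

```text
time: 8.25
ee_pos: [0.5504, -0.0683, 0.2919]
eef_rot: [0.556, 0.437, -0.552, 0.442]
ft_force: [0.4, 0.3, -0.6]
width: 0.0003
[-0.03786192 -0.05826751  0.29190669]
lid 35 [ 0.04175676 -0.20588753  0.21824337] 1.6441083290447467
0 [nan nan nan]
  return _methods._mean(a, axis=axis, dtype=dtype,
  ret = um.true_divide(
```

View pics/scc3.png

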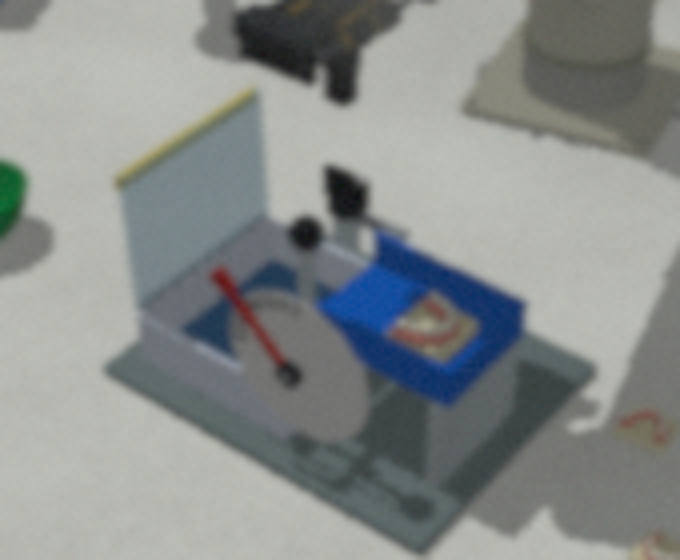

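```bash
python3 - <<'E'
from h import *
s=r.read_state()
for t in([.085,0,.33],[.085,0,.244]): print(rows(toW(t)-s["ee_pos"]))
E
```

```text
([-0.172, 0.5, -0.234], [0.0, 0.0, 0.0])
([0.172, 0.5, -0.234], [0.0, 0.0, 0.0])
```

```bash
python3 -m pendant '-.12 0 -.05 -.07 0 0;-.17 .1 -.12 -.16 0 0;-.17 .22 -.2 -.25 0 0;-.17 .34 -.234 -.34 0 0;-.17 .44 -.234 -.43 0 0;-.17 .5 -.234 -.52 0 0;-.17 .5 -.234 -.61 0 0;-.17 .5 -.234 -.7 0 0' .4; python3 -m pendant '0 0 0 -.08 0 0;0 0 0 -.17 0 0;0 0 0 -.26 0 0;0 0 0 -.32 0 0;0 0 0 -.345 0 0;0 0 0 -.345 0 0'
python3 - <<'E'
from h import *
s=r.read_state();Q=R.from_quat(s["eef_rot"]).as_matrix();y=Q.T[1]@RS;print(toS(s["ee_pos"]),s["joint_positions"].round(2),np.degrees(np.arctan2(y[1],y[0])))
p,d=vision.camera("wrist");cv2.imwrite("pics/w4.png",p);S=toS(cloud("wrist",d))
k=(d>0)&(p.max(2)<60)&(abs(S[...,0]-.085)<.03)&(abs(S[...,1])<.03)&(S[...,2]>.24)&(S[...,2]<.275)
print(k.sum(),S[k].mean(0) if k.any() else 0, np.percentile(S[k],[1,99],axis=0).round(4).tolist() if k.any() else 0)
print(rows(toW([.085,0,.244])-s["ee_pos"]))
E
```

```text
time: 9.15
ee_pos: [0.6833, -0.0405, 0.3263]
eef_rot: [0.257, 0.66, -0.257, 0.658]
ft_force: [-0.1, 1.0, 0.0]
width: 0.0557
time: 9.75
ee_pos: [0.6829, -0.0407, 0.327]
eef_rot: [0.082, 0.703, -0.082, 0.701]
ft_force: [-0.1, -0.4, -0.1]
width: 0.061
[ 8.44771340e-02 -3.04510588e-04  3.27013342e-01] [ 0.53  0.6  -0.95  1.05  0.48  1.7   1.08] 90.27313298565076
591 [0.07873858 0.00094725 0.26041427] [[0.0704, -0.0122, 0.2515], [0.0903, 0.014, 0.2659]]
([0.332, 0.001, 0.003], [0.0, 0.0, 0.0])
```

View pics/w4.png

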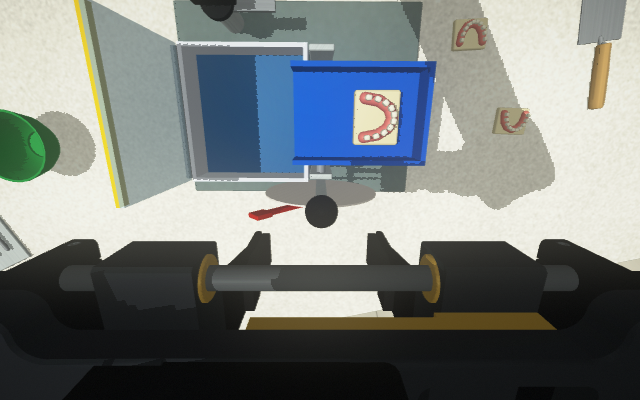

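```bash
python3 -m pendant '.1 .004 0 0 0 0;.2 .004 0 0 0 0;.3 .004 0 0 0 0;.332 .004 0 0 0 0;.332 .004 0 0 0 0'; python3 -m pendant '0 0 0 0 0 0;0 0 0 0 0 0;0 0 0 0 0 0;0 0 0 0 0 0' -1 10
python3 - <<'E'
from h import *
rad,th=marker("wrist",cv2.imread("pics/w4.png"),(195,225,240,305)) if 0 else (0,0)
s=r.read_state();print(toS(s["ee_pos"]))
c=s["ee_pos"]
for a in (.15,.3,.45,.6,.7,.74):
    d=toW([.085,-.135*np.sin(a),.244+.135*(np.cos(a)-1)])-toW([.085,0,.244]);print(a,rows(d)[0])
E
```

```text
time: 10.3
ee_pos: [0.6829, -0.04, 0.2445]
eef_rot: [0.082, 0.703, -0.083, 0.701]
ft_force: [0.5, 0.5, -0.0]
width: 0.0608
time: 10.7
ee_pos: [0.6837, -0.0397, 0.2465]
eef_rot: [0.082, 0.702, -0.082, 0.703]
ft_force: [-0.0, -0.5, 0.8]
width: 0.0368
[0.08500635 0.00088577 0.24646989]
0.15 [0.006, -0.081, -0.0]
0.3 [0.024, -0.16, -0.001]
0.45 [0.054, -0.235, -0.001]
0.6 [0.094, -0.305, -0.001]
0.7 [0.127, -0.348, -0.001]
0.74 [0.141, -0.364, -0.001]
```

```bash
python3 -m pendant '0 0 0 0 0 0;0 0 0 0 0 0;0 0 0 0 0 0'; python3 -m pendant '.002 -.04 0 0 0 0;.006 -.081 0 0 0 0;.014 -.12 0 0 0 0;.024 -.16 0 0 0 0;.037 -.198 0 0 0 0;.054 -.235 0 0 0 0;.073 -.27 0 0 0 0;.094 -.305 0 0 0 0'; python3 -m pendant '.016 -.022 0 0 0 0;.028 -.037 0 0 0 0;.036 -.047 0 0 0 0;.036 -.047 0 0 0 0'
python3 - <<'E'
from h import *
s=r.read_state();e=toS(s["ee_pos"]);print(e,s["width"],np.arcsin(-(e[1]-.0009)/.135))
p,d=vision.camera("scene");cv2.imwrite("pics/scene5.png",p)
for n,b in(("scene",(205,275,265,312)),):
    rad,th=marker(n,p,b);k=rad>.03;print(np.median(th[k]))
cv2.imwrite("pics/scc5.png",cv2.resize(p[170:280,235:355],None,fx=5,fy=5,interpolation=cv2.INTER_CUBIC))
E
```

```text
time: 11.0
ee_pos: [0.6838, -0.0393, 0.2463]
eef_rot: [0.082, 0.702, -0.082, 0.703]
ft_force: [1.5, 1.9, 1.9]
width: 0.0289
time: 11.8
ee_pos: [0.666, -0.1127, 0.2227]
eef_rot: [0.082, 0.702, -0.081, 0.703]
ft_force: [0.8, 4.8, 4.5]
width: 0.029
time: 12.2
ee_pos: [0.663, -0.1257, 0.2129]
eef_rot: [0.082, 0.703, -0.082, 0.702]
ft_force: [0.4, 2.5, -0.2]
width: 0.029
[ 0.0849888  -0.0875579   0.21285252] 0.02895390225529775 0.7145052242215543
0.7750627649123277
```

View pics/scc5.png

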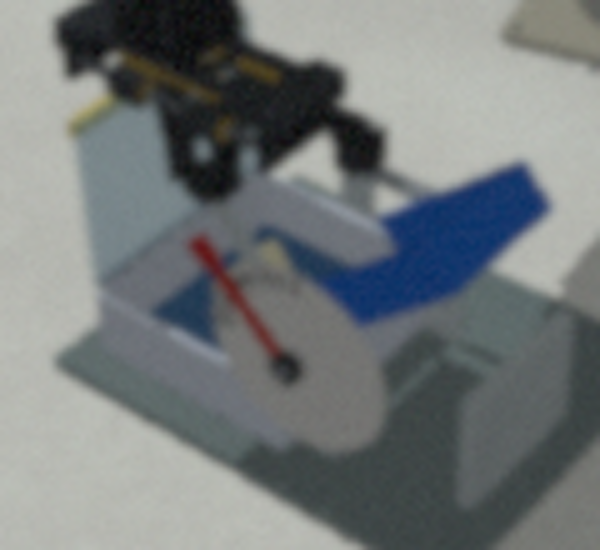

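```bash
python3 - <<'E'
from h import *
for n in("wrist","top"):
    p,d=vision.camera(n);cv2.imwrite(f"pics/{n}6.png",p);S=toS(cloud(n,d));hsv=cv2.cvtColor(p,cv2.COLOR_BGR2HSV)
    m=((hsv[...,0]<8)|(hsv[...,0]>172))&(hsv[...,1]>130)&(d>0)&(abs(S[...,0]-.111)<.02)&(S[...,2]>.11)&(S[...,1]>-.13)&(S[...,1]<.02)
    v,u=np.nonzero(m);print(n,m.sum(), v.min() if len(v) else 0, u.min() if len(u) else 0)
    if len(v)<5: continue
    T=S[m];a=T[:,1:]-[0,.115];rad=np.hypot(*a.T);th=np.arctan2(-a[:,0],a[:,1]);print(np.median(T,0),rad.max(),np.median(th),np.median(th[rad>.08]))
    X=onX(n,np.c_[u,v],.111);a=X[:,1:]-[0,.115];print("rayplane",np.median(np.arctan2(-a[:,0],a[:,1])),np.hypot(*a.T).max(),X[:,1].min())
    # lever ball/mould from same view
    b=(p[...,0]>120)&(p[...,2]<70)&(d>0)&(abs(S[...,0])<.05)&(S[...,2]>.09)&(S[...,1]>-.04)&(S[...,1]<.13);
    if b.sum()>50: T=S[b];c=np.polyfit(T[:,1],T[:,2],1);print("mould floor slope",np.arctan(c[0]),b.sum())
E
```

```text
wrist 105 243 339
[ 0.10855796 -0.04616826  0.16438576] 0.10663398909291065 0.7546114388070941 0.7590252312600485
rayplane 0.7991621680370616 0.10222725507228994 -0.07291751463994493
mould floor slope 0.7554695489207993 22037
top 0 0 0
```

```bash
python3 -m pendant '.006 -.007 0 0 0 0;.012 -.013 0 0 0 0;.012 -.013 0 0 0 0;.012 -.013 0 0 0 0;.012 -.013 0 0 0 0;.012 -.013 0 0 0 0;.012 -.013 0 0 0 0;.012 -.013 0 0 0 0';python3 -m pendant '0 0 0 0 0 0;0 0 0 0 0 0;0 0 0 0 0 0;0 0 0 0 0 0;0 0 0 0 0 0;0 0 0 0 0 0;0 0 0 0 0 0;0 0 0 0 0 0'
python3 - <<'E'
from h import *
s=r.read_state();e=toS(s["ee_pos"]);a=np.arcsin(-(e[1]-.0009)/.135);print(e,a,np.arccos(1-(.2463-e[2])/.135))
p,d=vision.camera("wrist");cv2.imwrite("pics/w7.png",p)
e0=toW([.085,.0009,.2463])
for t in (.6,.45,.3,.15,.0,-.02):
    print(t,rows(toW([.085,.0009-.135*np.sin(t),.2463+.135*(np.cos(t)-1)])-s["ee_pos"])[0])
E
```

```text
time: 13.15
ee_pos: [0.6624, -0.1285, 0.2103]
eef_rot: [0.082, 0.702, -0.082, 0.702]
ft_force: [0.1, 4.2, 0.4]
width: 0.029
time: 13.95
ee_pos: [0.6624, -0.1285, 0.2103]
eef_rot: [0.082, 0.702, -0.082, 0.702]
ft_force: [-0.7, 5.0, 1.4]
width: 0.0289
[ 0.0850917  -0.09040229  0.21026183] 0.7427461078175168 0.7480001118325522
0.6 [-0.05, 0.06, -0.0]
0.45 [-0.09, 0.13, 0.0]
0.3 [-0.12, 0.206, 0.0]
0.15 [-0.138, 0.285, 0.001]
0.0 [-0.144, 0.365, 0.001]
-0.02 [-0.144, 0.376, 0.001]
```

View pics/w7.png

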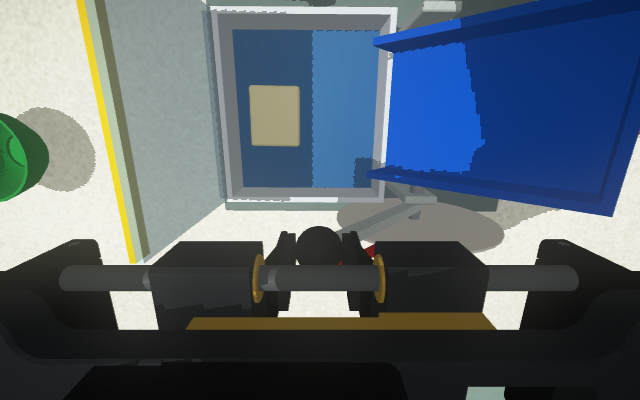

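```bash
python3 -m pendant '-.026 .03 0 0 0 0;-.05 .06 0 0 0 0;-.07 .095 0 0 0 0;-.09 .13 0 0 0 0;-.106 .168 0 0 0 0;-.12 .206 0 0 0 0;-.13 .245 0 0 0 0;-.138 .285 0 0 0 0'; python3 -m pendant '-.005 .04 0 0 0 0;-.006 .075 0 0 0 0;-.006 .09 0 0 0 0;-.006 .1 0 0 0 0;-.006 .105 0 0 0 0;-.006 .105 0 0 0 0'
python3 - <<'E'
from h import *
s=r.read_state();e=toS(s["ee_pos"]);print(e,np.arcsin(-(e[1]-.0009)/.135))
E
```

```text
time: 14.8
ee_pos: [0.6798, -0.0606, 0.2467]
eef_rot: [0.082, 0.701, -0.084, 0.703]
ft_force: [1.6, -4.1, 2.5]
width: 0.0292
time: 15.4
ee_pos: [0.6846, -0.0383, 0.2468]
eef_rot: [0.082, 0.702, -0.086, 0.702]
ft_force: [-5.6, -15.9, 9.7]
width: 0.0292
[0.08546921 0.00244289 0.24676489] -0.01142907337886146
```

```bash
python3 -m pendant '0 0 0 0 0 0;0 0 0 0 0 0;0 -.01 0 0 0 0;0 -.016 0 0 0 0;0 -.016 0 0 0 0' .4; python3 -m pendant '-.08 0 0 0 0 0;-.2 0 0 0 0 0;-.4 0 0 0 0 0;-.55 0 0 0 0 0;-.55 -.0 -.15 0 0 0;-.55 0 -.35 0 0 0;-.55 0 -.55 0 0 0;-.55 0 -.55 0 0 0'
python3 - <<'E'
from h import *
s=r.read_state();print(toS(s["ee_pos"]))
for n in("scene","top"):
    p,d=vision.camera(n);cv2.imwrite(f"pics/{n}8.png",p);S=toS(cloud(n,d))
    b=(d>0)&(p[...,0].astype(int)-p[...,2]>60)&(abs(S[...,0])<.045)&(S[...,2]>.1)&(S[...,2]<.13)&(S[...,1]>-.03)&(S[...,1]<.11)
    if b.sum()>30: T=S[b];print(n,"mould slope",np.polyfit(T[:,1],T[:,2],1),b.sum())
    if n=="scene":
        rad,th=marker(n,p,(205,275,265,312));print("marker",np.median(th[rad>.03]))
    else:
        rad,th=marker(n,p,(140,160,335,370));print("marker top",np.median(th) if len(th) else None)
lid()
p=cv2.imread("pics/scene8.png")[110:310,180:460];cv2.imwrite("pics/scc8.png",cv2.resize(p,None,fx=2.8,fy=2.8,interpolation=cv2.INTER_CUBIC))
E
```

```text
time: 15.9
ee_pos: [0.6838, -0.0371, 0.246]
eef_rot: [0.082, 0.703, -0.082, 0.702]
ft_force: [0.2, 0.6, -0.0]
width: 0.0582
time: 16.7
ee_pos: [0.5451, -0.0031, 0.3839]
eef_rot: [0.079, 0.703, -0.083, 0.702]
ft_force: [0.2, -0.6, 1.1]
width: 0.061
[-0.05833283  0.00395426  0.38391125]
scene mould slope [-0.00086926  0.1160133 ] 451
marker 0.7741007276003989
marker top 0.8438191058857438
lid 65 [-0.00342701 -0.20576543  0.21792067] 1.6434466719756569
```

View pics/scc8.png

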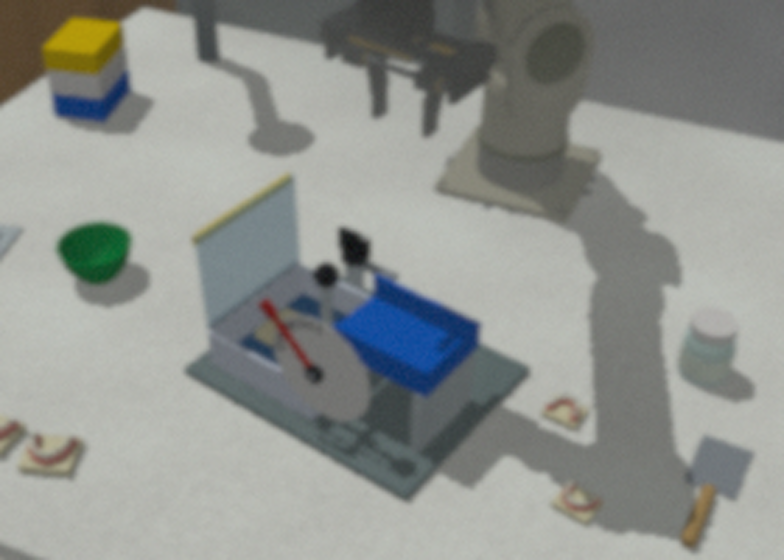

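```bash
python3 - <<'E'
from h import *
for n,b in(("scene",(205,275,265,312)),("top",(140,160,340,370))):
  for i in("0","2","8"):
    p=cv2.imread(f"pics/{n}{i}.png");rad,th=marker(n,p,b)
    print(n,i,len(th),[round(float(np.median(th[(rad>a)&(rad<c)])),3) if ((rad>a)&(rad<c)).any() else None for a,c in((.03,.07),(.07,.09),(.09,.12))],rad.max())
# fit line direction (independent of axis position) and tip in both views
p=cv2.imread("pics/scene8.png")
hsv=cv2.cvtColor(p,cv2.COLOR_BGR2HSV);m=((hsv[...,0]<8)|(hsv[...,0]>172))&(hsv[...,1]>90);m[:205]=0;m[275:]=0;m[:,:265]=0;m[:,312:]=0
v,u=np.nonzero(m);X=onX("scene",np.c_[u,v],.111);f=cv2.fitLine(X[:,1:].astype(np.float32),cv2.DIST_HUBER,0,.01,.01).ravel();print("line angle",np.arctan2(-f[0],f[1]),np.arctan(abs(f[0]/f[1])),f[2:],X[:,1].min(),X[:,2].max())
E
```

```text
scene 0 20 [0.751, 0.765, 0.783] 0.10096305281376827
scene 2 32 [0.73, 0.776, 0.765] 0.10234955661421868
scene 8 29 [0.755, 0.776, 0.773] 0.10385998460557587
top 0 36 [0.776, 0.709, 0.73] 0.10974135870048288
top 2 38 [0.776, 0.714, 0.73] 0.10974135870048288
top 8 2 [None, None, 0.844] 0.10813565542338348
line angle -2.330936 0.8106566 [-0.04566386  0.16243128] -0.07855768961196463 0.1949690344629621
```

```bash
python3 -c "
from bench import close_job
print(close_job())"
```

```text
the job is handed in; nothing more can be done
None
```

I finished the job in the order asked and handed it in at about 17 s of the 66 s allowed.

- **Latch:** gripped by its fin and turned anticlockwise until the fin lay about 90° from the latched position. The lid then sprang up by itself.
- **Lid:** pushed up with the shut fingers. The last check read 1.64 rad, slightly past vertical and short of the 1.75 stop.
- **Mould:** tipped by its lever to about 0.745 rad and held for about 1.5 s. The cast dropped onto the bin pad; its plain underside faces up, so it seems to have turned over on the way. I then brought the mould back against its stop, and its floor slope measured 0.00.
- **Marker:** the separate estimates ranged from about 0.71 to 0.81 rad, most near 0.76, so the lever was within about 0.02 rad of it by that value. The scene camera gave about 0.77 before and after, so I take the marker as not moved. Two checks disagreed:
  - The last top-view reading (0.84) rests on only 2 pixels, because the arm hid the marker, so I ignored it.
  - A line fit gave 0.81.
- **Other items:** the bowl, jar and spatula look untouched in the last picture. The robot was clear of everything at hand-in.

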